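Line up the tube lugs by height on the sorting rail

TASK

Ready the stripped drum's tube lugs for refitting: stand all four silver lugs upright on the cork discs of the dark wooden rail, one centred on each disc, in order of height. The shortest goes on the disc nearest the green toggle-latch box and they get taller along the row, with the tallest at the far end.

Things in the scene. Friction and masses are not known exactly. Their poses are not given: they have to be found in the camera images.
- lug36_mid (a point): the shortest of four silver tube lugs: a plain round aluminium tube 24 mm in diameter and 36 mm tall, loose, standing upright on its end on the bench (35 to 65 g as drawn, may vary). This point is its centre, half-way up (18 mm above its foot). z is along the tube, up; one short round mounting boss, 12 mm in diameter and 9 mm long, on the +y side of the tube, so the +x and -x sides are clear to grip.
- lug48_mid (a point): the second shortest of four silver tube lugs: a plain round aluminium tube 24 mm in diameter and 48 mm tall, loose, standing upright on its end on the bench (35 to 65 g as drawn, may vary). This point is its centre, half-way up (24 mm above its foot). z is along the tube, up; two short round mounting bosses, one above the other, 12 mm in diameter and 9 mm long, on the +y side of the tube, so the +x and -x sides are clear to grip.
- lug60_mid (a point): the second tallest of four silver tube lugs: a plain round aluminium tube 24 mm in diameter and 60 mm tall, loose, standing upright on its end on the bench (35 to 65 g as drawn, may vary). This point is its centre, half-way up (30 mm above its foot). z is along the tube, up; two short round mounting bosses, one above the other, 12 mm in diameter and 9 mm long, on the +y side of the tube, so the +x and -x sides are clear to grip.
- lug72_mid (a point): the tallest of four silver tube lugs: a plain round aluminium tube 24 mm in diameter and 72 mm tall, loose, standing upright on its end on the bench (35 to 65 g as drawn, may vary). This point is its centre, half-way up (36 mm above its foot). z is along the tube, up; two short round mounting bosses, one above the other, 12 mm in diameter and 9 mm long, on the +y side of the tube, so the +x and -x sides are clear to grip.
- disc1: cork disc 40 mm in diameter, 2 mm proud of the rail, at the -y end of the rail's row of four. Origin at the centre of its top face (12 mm above the bench), z up; y runs along the row, x across it. Fixed. Neighbouring discs are 60 mm apart, centre to centre.
- disc2: cork disc 40 mm in diameter, 2 mm proud of the rail, next to the middle on the -y side of the rail's row of four. Origin at the centre of its top face (12 mm above the bench), z up; y runs along the row, x across it. Fixed. Neighbouring discs are 60 mm apart, centre to centre.
- disc3: cork disc 40 mm in diameter, 2 mm proud of the rail, next to the middle on the +y side of the rail's row of four. Origin at the centre of its top face (12 mm above the bench), z up; y runs along the row, x across it. Fixed. Neighbouring discs are 60 mm apart, centre to centre.
- disc4: cork disc 40 mm in diameter, 2 mm proud of the rail, at the +y end of the rail's row of four. Origin at the centre of its top face (12 mm above the bench), z up; y runs along the row, x across it. Fixed. Neighbouring discs are 60 mm apart, centre to centre.
- rail: fixed flat dark-wood sorting rail, 250 mm long (along its y), 70 mm wide (x), 10 mm thick, carrying the four cork discs in a row at y = -90, -30, 30 and 90 mm. Origin at the centre of its underside, on the bench.
- box: fixed parts box of green-painted steel with a closed lid and two toggle latches on its +x face, about 113 x 163 x 58 mm (x, y, z) with a small flat handle on top to 65 mm. Origin at the centre of its underside. It stands beyond one end of the rail, at some starts one end and at others the other; an open plywood tray of the same footprint, 45 mm tall, stands beyond the other end.

How it is judged:
By the outcome, as a careful person would: the job done as asked, in the order asked, and still so for the second after the job is handed in, with the robot touching nothing.
It also fails if it takes over 90 s, if anything falls off the work surface, if the arm or the gripper's body presses on something with over 40 N, if the wrist force passes 120 N, or if a joint passes its speed limit or range.

ROBOT

A 6-joint arm with a two-finger parallel gripper is mounted at the origin on the work surface. World frame = base frame: x ahead of the robot, y to its left, z up, the work surface at z = 0. Lengths are in mm, angles in degrees, forces in N, time in s.
With the tool pointing down it reaches from about 275 to 750 mm from the base axis. Payload 10.2 kg.
Tool frame: the origin (TCP) lies midway between the tips of the shut fingers; the grasp point (between the pads) lies 19 mm behind it; x points along the fingers, y is the direction in which the jaws open and shut, and the axes are right-handed (so a half turn about x gives the same grasp; the last joint's range is limited). The gripper opens to 88 mm and grips with 3 to 60 N. Pads are 18 mm wide; open, the fingers measure 123 mm over their backs; the gripper's body (75 mm by 187 mm) begins 45 mm behind the grasp point.
Start: joints at [-75.825, 17.928, 85.812, -0, 76.261, -12.8], TCP at [238.129, -467.895, 210.72] pointing down, gripper open.
Joint ranges: [-168.41, 168.41], [-55.51, 124.54], [10.69, 146.95], [-70.63, 250.63], [1, 178], [-165.06, 165.06]. Speed limits (degrees/s): [136.94, 136.94, 172.46, 180, 180, 180].

INTERFACE

Orientations are given as [roll, pitch, yaw] about the fixed x, y, z axes, in that order (R = Rz(yaw) Ry(pitch) Rx(roll)).
In Python, from cell import env, cams gives the robot as it stands. The module is installed in compiled form; this text tells all that it offers.
- The arm moves only by the shell command python3 -m creep 'ROWS' [OPENING]. ROWS is JSON, a list that holds one entry, the list of rows, each a list of 4 numbers: the shift along the world's x, y, z in mm, then the turn about the world's z in degrees. A call has 1 to 8 rows; each row is the pose to reach, as a shift and turn from the pose measured when the call began; what a row does not reach only later rows make up. A row lasts 1/10 s, in which the tool goes at most 50 mm and 8.59 degrees, less where a joint would pass 70% of its speed; a pose out of reach is approached as far as the arm can. A call with a gripper value outside its range is refused whole. OPENING is the finger opening in mm, from 0 to 88.1, set as the call begins (- or left out, the last holds). The fingers move at their own pace and stop on an object; the grip force is fixed at half the most. Time passes only in rows, so rows that repeat a pose let the fingers close. It gives the time, the measured TCP pose, the force and the opening at its end, in the units of the state.
- env.sense(): the state, without advancing time (a new reading comes with each control period).
- cams.read_camera(name): name is "scene" or "top" or "wrist"; returns (picture, depth): 480x640x3 uint8, red, green, blue; 480x640 float32, mm along the optical axis (not along the pixel's ray), 0 where there is no reading.
- cams.calibration(name): a dict with "vertical_fov" (degrees; the focal length in pixels is half the picture's height over the tangent of half this angle, whatever the lens; pixels are square), "cx", "cy" (the principal point, pixels), "R" (3x3) and "t" (3): a world point X has camera coordinates R X + t. Camera axes: x right, y down, z forward; pixel columns grow to the right and rows downward; lengths in mm; the calibration is good to about 2 mm. The wrist camera is an equidistant fisheye: a pixel r from the principal point sees the ray r / f radians off the axis. A picture is of the moment at which its call begins: read the wrist's pose just before it. calibration takes no time and is no camera call; for the wrist camera it gives the pose at the moment of the call.
- env.sign_off(): hands the job in, once; it reports no verdict.
The state is a dict: "time": time; "joint_positions": joint angles; "qvel": joint speeds; "joint_torque": joint torques, N m; "tcp_pos": TCP position; "ee_rot": TCP orientation; "force": force on the tool from outside, world axes, zero at the start; "moment": the same for the moment, N m; "finger_gap": finger opening in mm.
Only numpy, scipy, OpenCV 4.12 (cv2) and the standard library are available. Lean on these libraries where they do the work, as an engineer would, in place of code of your own. Each camera call takes 0.05 s, during which the arm holds its last target.

## Working session

There is one attempt and no reset: what is moved stays moved. The work goes in short steps, Python scripts to look and compute and a shell command to move; the robot and the scene stay as the last step left them, time stands still between calls to the robot, and variables do not carry over. Pictures are saved under pics/ and viewed, and the job is handed in when it is done.

```bash
mkdir -p pics; cat > h.py <<'E'
import numpy as np, cv2
from cell import env, cams
def snap(n,fn):
    p,d=cams.read_camera(n); cv2.imwrite('pics/'+fn,p[:,:,::-1]); np.save('pics/'+fn+'.npy',d); return p,d
def world(n,d):
    c=cams.calibration(n); f=240/np.tan(np.radians(c['vertical_fov']/2))
    v,u=np.mgrid[:480,:640]; X=np.stack([(u-c['cx'])/f*d,(v-c['cy'])/f*d,d],-1)
    return (X-np.array(c['t']))@np.array(c['R'])
E
python3 - <<'E'
from h import *
for n in ['top','scene']:
    p,d=snap(n,n+'0.png'); np.save('pics/w_'+n+'.npy',world(n,d))
    c=cams.calibration(n); print(n,c)
s=env.sense(); print(s['tcp_pos'],s['ee_rot'],s['finger_gap'],s['time'])
E
```

```text
top {'vertical_fov': 49.94871679989415, 'cx': 316.54686501298, 'cy': 236.8502854020533, 'R': array([[-0.02458235, -0.99954527,  0.01746293],
       [-0.98561407,  0.02131052, -0.16766265],
       [ 0.16721426, -0.02133325, -0.98568975]]), 't': array([ 16.90213914, 567.68118338, 760.67907968])}
scene {'vertical_fov': 50.046836606286746, 'cx': 326.4469825555627, 'cy': 238.85128394816047, 'R': array([[ 0.40140209,  0.91589972, -0.0020172 ],
       [ 0.78995898, -0.34732021, -0.50530534],
       [-0.46350963,  0.20123711, -0.86293826]]), 't': array([-230.09071007, -404.69262354, 1083.13377569])}
[ 238.05570339 -467.6497359   210.22935676] [-100.85587293   89.93476823  106.11921365] 88.1601985617408 0.1
```

View pics/top0.png

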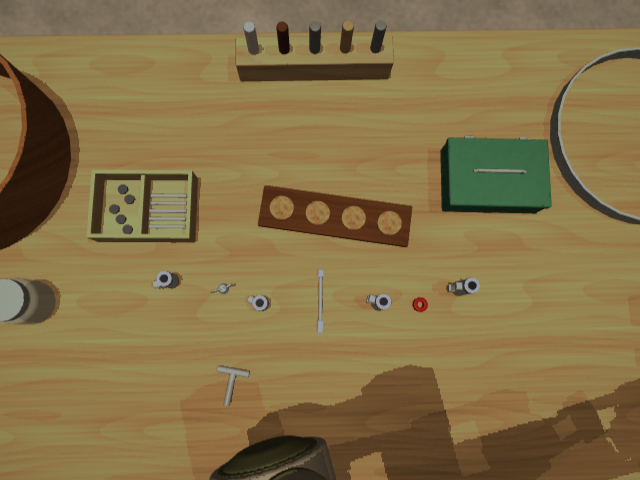

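View pics/scene0.png

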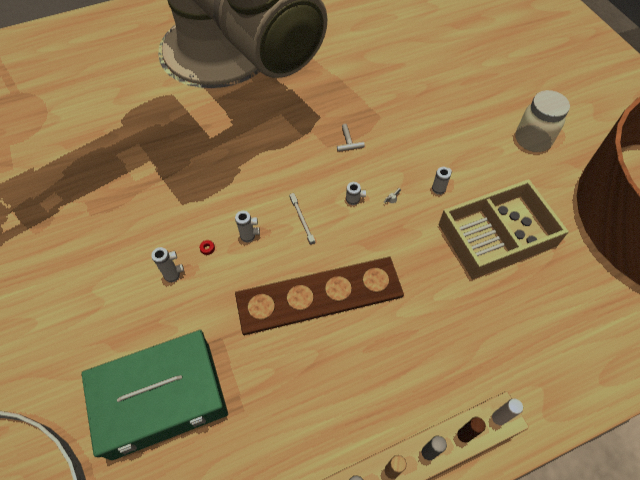

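The top view shows the green box at (497,175), to the right (−y), so the shortest lug goes on disc1. The lugs are at about (166,280), (260,303), (382,301) and (471,286), and the discs run from (282,207) to (390,222). Next I measure them.

```bash
python3 - <<'E'
import numpy as np,cv2
for n,lst in [('top',[(166,280),(260,303),(382,301),(471,286)]),('scene',[(442,176),(354,190),(244,220),(161,257)])]:
    W=np.load(f'pics/w_{n}.npy'); 
    for (u,v) in lst:
        r=28; w=W[v-r:v+r,u-r:u+r].reshape(-1,3)
        ok=(w[:,2]>8)&(w[:,2]<90); q=w[ok]
        zt=np.percentile(q[:,2],97); t=q[q[:,2]>zt-5]
        # min enclosing circle
        c,rad=cv2.minEnclosingCircle(t[:,:2].astype(np.float32))
        h=q[q[:,2]<zt-8]
        print(n,(u,v),'ztop',zt.round(1),'top ctr',np.round(c,1),'r',round(rad,1),len(t),'all',q.min(0).round(),q.max(0).round(), 'bench',np.median(w[w[:,2]<8][:,2]).round(1))
    im=cv2.cvtColor(cv2.imread(f'pics/{n}0.png'),cv2.COLOR_BGR2HSV)
    print(n)
    cen=[(282,207),(318,212),(353,217),(390,222)] if n=='top' else [(261,306),(300,297),(338,288),(376,279)]
    for (u,v) in cen:
        w=W[v-20:v+20,u-20:u+20]; hsv=im[v-20:v+20,u-20:u+20]
        m=((hsv[...,2]>130)&(w[...,2]>7)).astype(np.uint8)
        k,l,st,ce=cv2.connectedComponentsWithStats(m); i=1+st[1:,4].argmax(); p=w[l==i]
        c,rad=cv2.minEnclosingCircle(p[:,:2].astype(np.float32)); print(np.round(c,1),round(rad,1),p.mean(0).round(1),len(p))
E
python3 - <<'E'
import cv2
a=cv2.imread('pics/top0.png')
t=[cv2.resize(a[v-25:v+25,u-25:u+25],(390,290) if 0 else (290,290),interpolation=cv2.INTER_CUBIC) for u,v in [(166,280),(260,303),(382,301),(471,286)]]
cv2.imwrite('pics/lz.png',cv2.vconcat([cv2.hconcat(t[:2]),cv2.hconcat(t[2:])]))
E
```

```text
top (166, 280) ztop 50.1 top ctr [508.5 241.2] r 12.2 182 all [496. 229.   8.] [520. 261.  51.] bench -0.3
top (260, 303) ztop 38.3 top ctr [469.  95.] r 11.8 175 all [457.  83.   8.] [502. 141.  40.] bench -0.3
top (382, 301) ztop 61.8 top ctr [465.5 -94. ] r 12.0 187 all [ 454. -105.    8.] [478. -73.  63.] bench -0.2
top (471, 286) ztop 73.8 top ctr [ 486.1 -227.2] r 12.1 195 all [ 474. -239.    8.] [ 498. -206.   75.] bench -0.2
top
[538.4  43.2] 108.0 [624.4  60.1  15.7] 420
[533.4   8.4] 101.5 [613.    1.1  23.4] 426
[527.9 -23. ] 104.8 [604.9 -58.   15.6] 426
[522.3 -53.7] 116.6 [ 595.1 -116.8   15.7] 426
scene (442, 176) ztop 51.1 top ctr [537.4 241.5] r 40.6 150 all [497. 228.   8.] [578. 263.  52.] bench 1.4
scene (354, 190) ztop 39.5 top ctr [468.4  94.5] r 12.6 140 all [457.  82.   8.] [481. 114.  41.] bench 1.3
scene (244, 220) ztop 62.7 top ctr [465.8 -94.8] r 12.6 167 all [ 454. -107.    8.] [479. -74.  64.] bench 1.3
scene (161, 257) ztop 74.6 top ctr [ 486.1 -227.4] r 12.6 201 all [ 474. -240.    8.] [ 500. -207.   76.] bench 1.2
scene
[ 596.3 -117.7] 20.6 [ 596.2 -118.    13.2] 510
[605.7 -59.3] 20.5 [606.  -58.7  13.2] 493
[615.    0.9] 20.3 [6.157e+02 6.000e-01 1.330e+01] 479
[763.4 -35.9] 187.7 [626.8  58.9  16.4] 467
```

View pics/lz.png

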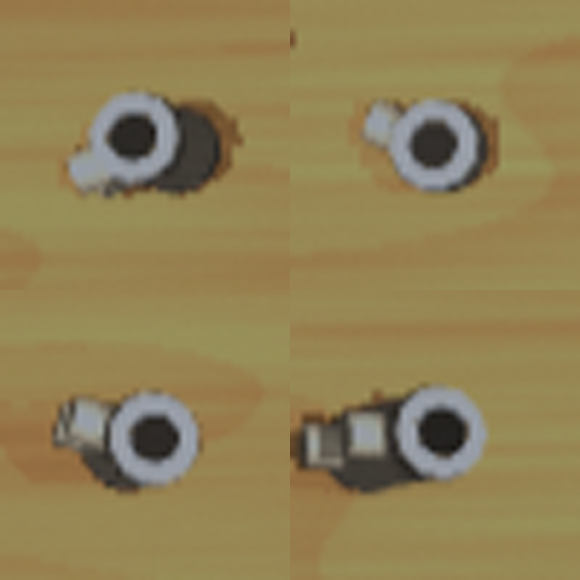

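```bash
python3 - <<'E'
import numpy as np,cv2
from scipy.spatial.transform import Rotation as R
L={'48':(508.5,241.3),'36':(468.8,94.8),'60':(465.6,-94.4),'72':(486.1,-227.3)}
for n in ['top','scene']:
    W=np.load(f'pics/w_{n}.npy').reshape(-1,3)
    for k,c in L.items():
        d=W[:,:2]-c; r=np.hypot(*d.T); m=(r>15)&(r<23)&(W[:,2]>8)&(W[:,2]<70)
        if m.sum()>2: v=d[m].mean(0); print(n,k,m.sum(),'boss az',np.degrees(np.arctan2(v[1],v[0])).round(1), 'z',np.percentile(W[m,2],[5,95]).round())
    im=cv2.cvtColor(cv2.imread(f'pics/{n}0.png'),cv2.COLOR_BGR2HSV).reshape(-1,3)
    for c in [(596,-117.5),(605.5,-58.5),(615,1),(625,60)]:
        m=(np.hypot(*(W[:,:2]-c).T)<26)&(W[:,2]>7)&(W[:,2]<20)&(im[:,2]>125)
        p=W[m]; q,r=cv2.minEnclosingCircle(p[:,:2].astype(np.float32)); print(n,'disc',np.round(q,1),round(r,1),p.mean(0).round(1))
    m=(W[:,2]>25)&(W[:,0]>520)&(W[:,0]<720)&(W[:,1]>-420)&(W[:,1]<-140)
    p=W[m]; print('box',p.min(0),p.max(0))
    m=(W[:,2]>20)&(W[:,2]<60)&(W[:,0]>520)&(W[:,0]<720)&(W[:,1]>120)&(W[:,1]<420)
    p=W[m]; print('tray',p.min(0),p.max(0))
M=R.from_euler('xyz',[-100.85587293,89.93476823,106.11921365],degrees=True).as_matrix(); print(M.round(3)); print('jaw az',np.degrees(np.arctan2(M[1,1],M[0,1])))
E
```

```text
top 48 36 boss az 119.6 z [16. 39.]
top 36 33 boss az 67.6 z [18. 25.]
top 60 53 boss az 72.7 z [15. 51.]
top 72 75 boss az 89.6 z [16. 63.]
top disc [ 595.8 -117.3] 19.7 [ 595.8 -117.4   11.8]
top disc [605.8 -58.3] 19.9 [605.6 -58.4  11.7]
top disc [615.6   0.8] 19.7 [615.6   0.8  11.7]
top disc [625.3  59.9] 19.9 [625.3  60.1  11.8]
box [ 606.50517399 -419.6099255    25.00123024] [ 719.99731732 -205.80226422   66.88387389]
tray [571.99629028 200.90536046  20.01028479] [719.90260904 419.97652094  59.63793479]
scene 48 10 boss az 110.6 z [36. 45.]
scene 36 27 boss az 60.2 z [17. 26.]
scene 60 60 boss az 65.7 z [16. 53.]
scene 72 68 boss az 82.3 z [17. 65.]
scene disc [ 596.3 -117.7] 20.6 [ 596.4 -117.9   13.2]
scene disc [605.7 -59.3] 20.5 [605.9 -58.7  13.2]
scene disc [615.2   1.1] 20.4 [6.158e+02 6.000e-01 1.330e+01]
scene disc [625.6  60.3] 20.3 [625.6  59.7  13.3]
box [ 607.51527595 -419.87372444   25.00411521] [ 719.99625892 -206.20847586   68.87611259]
tray [520.00284553 199.74649192  20.01440679] [719.96713275 419.99967912  59.9074882 ]
[[-0.     0.454 -0.891]
 [ 0.001 -0.891 -0.454]
 [-1.    -0.001 -0.   ]]
jaw az -63.02490655146744
```

Measured positions, with both cameras agreeing:

| Item | Position (x, y) |
|---|---|
| lug36 | (468.8, 94.8) |
| lug48 | (508.5, 241.3) |
| lug60 | (465.6, −94.4) |
| lug72 | (486.1, −227.3) |
| disc1 | (596, −117.5) |
| disc2 | (605.7, −58.5) |
| disc3 | (615.6, 0.8) |
| disc4 | (625.4, 60) |

I start with lug36 and turn the jaws to azimuth −25.

```bash
python3 -m creep '[[[46,80,0,8],[70,125,0,16],[90,170,0,24],[109,215,0,32],[128,260,0,38],[147,305,0,38],[166,350,0,38],[185,395,0,38]]]' 50
python3 -m creep '[[[15,40,-10,0],[30,80,-20,0],[45,120,-40,0],[46,160,-80,0],[46,167,-110,0],[46,167,-110,0],[46,167,-110,0]]]'
python3 - <<'E'
from h import *
from scipy.spatial.transform import Rotation as R
s=env.sense();M=R.from_euler('xyz',s['ee_rot'],degrees=True).as_matrix()
print(s['tcp_pos'],np.degrees(np.arctan2(M[1,1],M[0,1])),s['force'])
E
```

```text
time: 0.9
tcp_pos: [409.0, -104.5, 210.2]
ee_rot: [-106.3, 89.9, 138.7]
force: [0.1, -1.1, -0.5]
finger_gap: 49.5
time: 1.6
tcp_pos: [455.2, 62.1, 100.9]
ee_rot: [-90.1, 89.9, 154.8]
force: [0.6, -0.2, 0.4]
finger_gap: 50.0
[455.20043106  62.08103316 100.92241485] -25.02949367186582 [ 0.59155016 -0.21394683  0.38865951]
```

```bash
python3 -m creep '[[[13.6,32.7,0,0],[13.6,32.7,-15,0],[13.6,32.7,-50,0],[13.6,32.7,-80,0],[13.6,32.7,-95,0],[13.6,32.7,-95,0],[13.6,32.7,-95,0]]]'
python3 -m creep '[[[0,0,0,0],[0,0,0,0],[0,0,0,0],[0,0,0,0],[0,0,0,0],[0,0,0,0]]]' 10
```

```text
time: 2.3
tcp_pos: [470.2, 94.0, 7.7]
ee_rot: [126.7, 89.9, 11.6]
force: [-0.3, -0.8, 0.7]
finger_gap: 50.0
time: 2.9
tcp_pos: [471.2, 94.1, 9.1]
ee_rot: [118.5, 89.7, 3.4]
force: [-0.4, 1.0, 14.0]
finger_gap: 10.1
```

Gap 10 mm: the fingers closed on something other than the tube, or on nothing. I look before going on.

```bash
python3 - <<'E'
from h import *
snap('scene','s1.png');snap('wrist','w1.png');snap('top','t1.png')
a=cv2.imread('pics/s1.png')[100:260,250:460]; cv2.imwrite('pics/s1z.png',cv2.resize(a,None,fx=3.6,fy=3.6))
E
```

```text
(no output)
```

View pics/s1z.png

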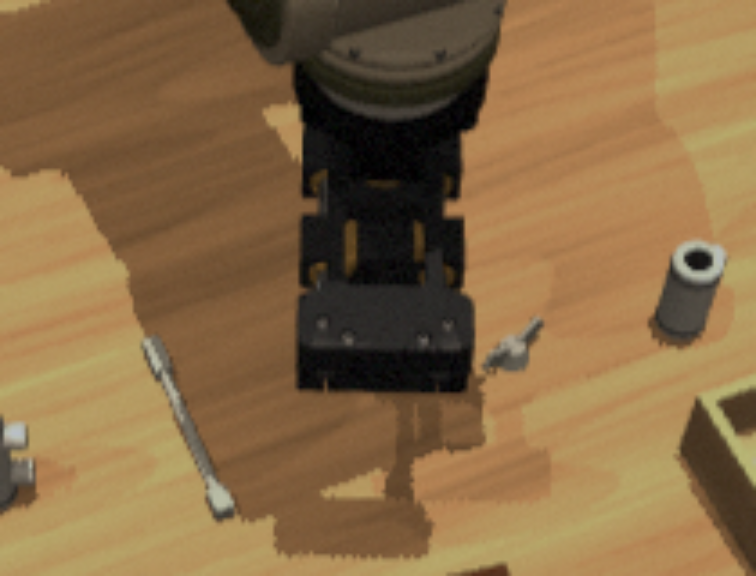

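View pics/w1.png

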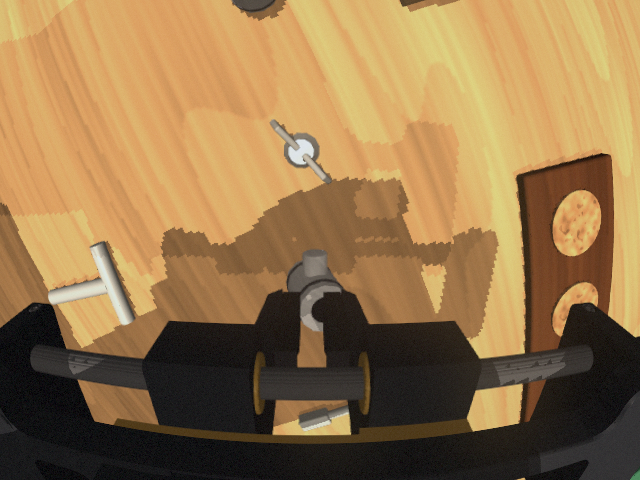

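View pics/t1.png

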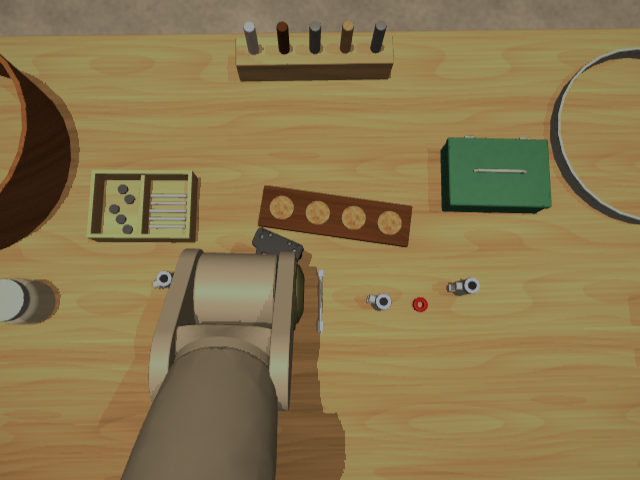

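The wrist view shows lug36 squeezed out in front of the fingers, around (318,290) and tilted. I need to find the real finger position relative to the reported TCP.

```bash
cat >> h.py <<'E'
def wfish(d,c=None):
    c=c or cams.calibration('wrist'); f=240/np.tan(np.radians(c['vertical_fov']/2))
    v,u=np.mgrid[:480,:640]; x=u-c['cx'];y=v-c['cy'];r=np.hypot(x,y)+1e-9;th=r/f
    k=np.tan(th)/r; X=np.stack([x*k*d,y*k*d,d],-1)
    return (X-np.array(c['t']))@np.array(c['R'])
E
python3 - <<'E'
from h import *
c=cams.calibration('wrist'); print(c); R_=np.array(c['R']); print('cam at',-R_.T@np.array(c['t']))
d=np.load('pics/w1.png.npy'); W=wfish(d)
s=env.sense(); print(s['tcp_pos'],s['force'],s['moment'],s['finger_gap'])
for u,v in [(315,252),(315,265),(300,280),(325,295),(312,310),(340,295),(280,300),(265,330),(295,340),(335,340),(360,310),(370,340),(300,150),(320,265),(160,400),(460,400),(322,415),(577,222),(200,100)]:
    print((u,v),d[v,u],W[v,u].round(1))
W2=world('top',np.load('pics/t1.png.npy'))
for u,v in [(277,243),(260,240),(295,250),(277,235)]: print('top',(u,v),W2[v,u].round(1))
E
python3 - <<'E'
import cv2
a=cv2.imread('pics/w1.png')[220:460,180:480]; cv2.imwrite('pics/w1z.png',cv2.resize(a,None,fx=2.5,fy=2.5,interpolation=cv2.INTER_CUBIC))
E
```

```text
{'vertical_fov': 65.70646984690485, 'cx': 311.3521749861747, 'cy': 240.23951622872522, 'R': array([[ 0.90518722, -0.4250007 ,  0.00324182],
       [-0.40572629, -0.86181369,  0.30440655],
       [-0.12657915, -0.27686021, -0.95253669]]), 't': array([-386.9620496 ,  291.74268292,  284.41011772])}
cam at [504.64116823 165.71054191 183.35714754]
[471.46199231  94.03841558   9.14133146] [-3.00954676 -0.125617   13.69338733] [-0.00108547  0.20585108  0.02433629] 9.873379189133871
(315, 252) 173.74263 [482.  112.1  19.5]
(315, 265) 169.75766 [480.1 108.2  25.1]
(300, 280) 173.43672 [470.3 103.9  23.8]
(325, 295) 156.83717 [480.6  99.8  41.1]
(312, 310) 162.35356 [471.8  94.1  38.1]
(340, 295) 157.9866 [486.2  96.5  40.1]
(280, 300) 150.60966 [464.  108.4  47.3]
(265, 330) 126.32382 [461.3 110.6  72.5]
(295, 340) 139.8293 [465.6  96.5  61.9]
(335, 340) 124.25902 [482.4  98.4  75.4]
(360, 310) 141.20201 [492.9  95.4  57.1]
(370, 340) 80.89338 [497.2 118.4 113.2]
(300, 150) 169.4172 [495.4 157.2   9.2]
(320, 265) 170.13405 [482.1 107.1  24.8]
(160, 400) 71.873566 [451.2 129.7 125.5]
(460, 400) 70.68888 [510.7 102.8 126.6]
(322, 415) 220.6971 [437.4   5.    7.3]
(577, 222) 177.32556 [625.9  60.3  11.7]
(200, 100) 169.85606 [4.614e+02 2.021e+02 2.000e-01]
top (277, 243) [544.2  60.5 143.8]
top (260, 240) [548.6  83.6 145.5]
top (295, 250) [534.   35.9 143.6]
top (277, 235) [555.7  60.4 142.3]
```

View pics/w1z.png

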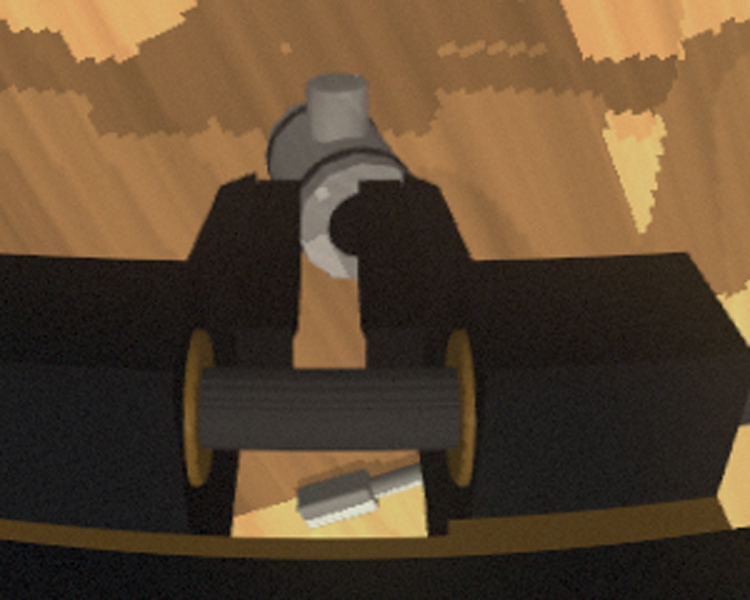

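```bash
cat >> h.py <<'E'
def wproj(X,c):
    f=240/np.tan(np.radians(c['vertical_fov']/2)); p=np.array(c['R'])@np.array(X)+np.array(c['t'])
    rr=np.hypot(p[0],p[1]); th=np.arctan2(rr,p[2]); return c['cx']+p[0]/rr*th*f, c['cy']+p[1]/rr*th*f
E
python3 - <<'E'
from h import *
c=cams.calibration('wrist')
for z in [9,28,45,60]: print(z,wproj([471.4,94,z],c), 'front', wproj([471.4+4,94+9,z],c))
d=np.load('pics/w1.png.npy'); W=wfish(d)
for u in (284,290,295,330,345):
  for v in range(250,360,8): print((u,v),W[v,u].round(0),end=' ')
  print()
E
```

```text
9 (np.float64(311.0064448963115), np.float64(283.45951739004573)) front (np.float64(310.5948690387467), np.float64(265.68501170975856))
28 (np.float64(311.1035784709372), np.float64(300.1909599465434)) front (np.float64(310.65072080508224), np.float64(281.00451286229037))
45 (np.float64(311.20890059351615), np.float64(318.1773212060878)) front (np.float64(310.71241342082163), np.float64(297.62657067458434))
60 (np.float64(311.3204847409867), np.float64(337.0598751372371)) front (np.float64(310.77911863583483), np.float64(315.26277997078853))
(284, 250) [465. 113.  -1.] (284, 258) [463. 110.   0.] (284, 266) [461. 105.  -1.] (284, 274) [459. 102.   0.] (284, 282) [457.  97.  -0.] (284, 290) [455.  93.  -0.] (284, 298) [465. 107.  43.] (284, 306) [466. 107.  52.] (284, 314) [465. 106.  56.] (284, 322) [466. 107.  64.] (284, 330) [466. 106.  69.] (284, 338) [466. 106.  74.] (284, 346) [467. 106.  79.] (284, 354) [467. 105.  83.] 
(290, 250) [468. 112.   0.] (290, 258) [466. 108.  -1.] (290, 266) [464. 104.  -1.] (290, 274) [464. 104.  10.] (290, 282) [464. 102.  15.] (290, 290) [463.  9
[... 711 characters left out ...]
(330, 274) [483.  98.  17.] (330, 282) [484. 100.  32.] (330, 290) [483.  99.  37.] (330, 298) [482.  99.  43.] (330, 306) [482.  99.  50.] (330, 314) [482.  99.  57.] (330, 322) [481.  99.  63.] (330, 330) [481.  99.  69.] (330, 338) [481.  99.  75.] (330, 346) [481.  99.  79.] (330, 354) [480.  97.  81.] 
(345, 250) [494. 100.   0.] (345, 258) [492.  96.   1.] (345, 266) [490.  92.   0.] (345, 274) [489.  88.   0.] (345, 282) [487.  83.   0.] (345, 290) [489.  97.  39.] (345, 298) [488.  98.  47.] (345, 306) [488.  98.  53.] (345, 314) [487.  96.  57.] (345, 322) [486.  96.  63.] (345, 330) [486.  96.  68.] (345, 338) [486.  98.  75.] (345, 346) [485.  97.  79.] (345, 354) [484.  95.  81.]
```

The camera pose checks out (bench 0, disc 11.7 mm). The fingertips end at z≈40 while the reported TCP z is 9, so they seem to have closed on top of the still-upright lug. I raise straight up and check the tip height in free air.

```bash
python3 -m creep '[[[0,0,10,0],[0,0,30,0],[0,0,60,0],[0,0,80,0],[0,0,80,0],[0,0,80,0],[0,0,80,0]]]' 50
python3 - <<'E'
from h import *
s=env.sense(); c=cams.calibration('wrist'); p,d=snap('wrist','w2.png'); W=wfish(d,c); np.save('pics/W2.npy',W)
print(s['tcp_pos'],s['force'],s['joint_positions'])
for z in (0,19,31): print(z,wproj(np.array(s['tcp_pos'])+[0,0,z],c))
print(-np.array(c['R']).T@c['t']-s['tcp_pos'])
for u in range(200,440,12):
  print(u,[tuple(W[v,u].round(0).astype(int)) for v in range(270,350,12)])
E
```

```text
time: 3.75
tcp_pos: [470.8, 94.1, 88.2]
ee_rot: [119.7, 89.8, 4.6]
force: [-0.1, -0.3, -0.5]
finger_gap: 50.5
[470.81226055  94.06504093  88.21018868] [-0.09270137 -0.2746077  -0.54063577] [-2.73308628e+00  2.03301655e+01  1.02591707e+02  2.67514433e-02
  5.69048177e+01  2.23287047e+01]
0 (np.float64(311.0376953570906), np.float64(283.4743620352429))
19 (np.float64(311.0681916037694), np.float64(300.2481878472203))
31 (np.float64(311.0910573869925), np.float64(312.6358342199886))
[ 33.52612314  71.65161322 174.15598496]
200 [(np.int64(380), np.int64(105), np.int64(1)), (np.int64(374), np.int64(96), np.int64(0)), (np.int64(368), np.int64(86), np.int64(0)), (np.int64(362), np.int64(77), np.int64(-1)), (np.int64(356), np.int64(67), np.int64(-1)), (np.int64(439), np.int64(120), np.int64(151)), (np.int64(441), np.int64(119), np.int64(159))]
212 [(np.int64(388), np.int64(100), np.int64(-1)), (np.int64(384), np.int64(92), np.int64(1)), (np.int64(377), np.int64(82), np.int64(0)), (np.int64(372), np.int64(73), np.int64(0)), (np.int64(441), np.int64(119), np.int64(143)), (np.int64(443), np.int
[... 5111 characters left out ...]
p.int64(149)), (np.int64(503), np.int64(89), np.int64(157))]
416 [(np.int64(533), np.int64(32), np.int64(0)), (np.int64(529), np.int64(22), np.int64(0)), (np.int64(526), np.int64(12), np.int64(-1)), (np.int64(523), np.int64(2), np.int64(-1)), (np.int64(511), np.int64(86), np.int64(143)), (np.int64(509), np.int64(87), np.int64(151)), (np.int64(507), np.int64(87), np.int64(159))]
428 [(np.int64(542), np.int64(28), np.int64(-1)), (np.int64(539), np.int64(18), np.int64(-1)), (np.int64(535), np.int64(8), np.int64(0)), (np.int64(532), np.int64(-4), np.int64(-1)), (np.int64(528), np.int64(-14), np.int64(1)), (np.int64(525), np.int64(-26), np.int64(-1)), (np.int64(511), np.int64(86), np.int64(160))]
```

View pics/w2.png

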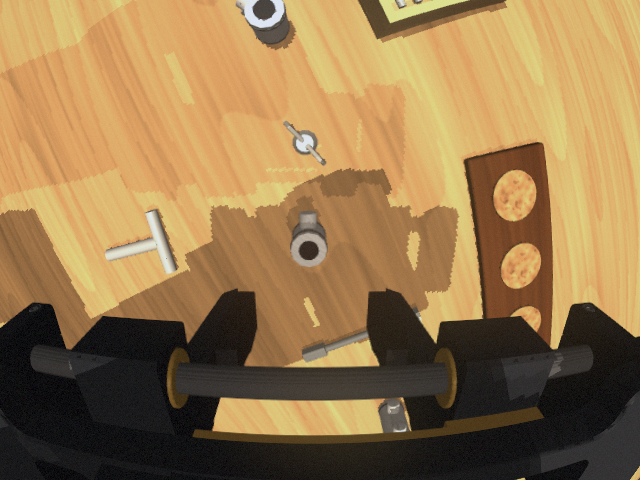

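```bash
python3 - <<'E'
from h import *
W=np.load('pics/W2.npy')
for p in [(310,370),(310,382),(310,395),(310,434),(310,450),(240,295),(240,300),(238,306),(380,293),(380,296),(395,293),(130,325),(130,370),(40,310),(35,330),(590,310),(150,400),(480,400)]:
    print(p,W[p[1],p[0]].round(0))
# lowest finger points
m=np.zeros((480,640),bool); m[285:330,190:440]=1
q=W[m]; q=q[(q[:,2]>60)]; print(np.percentile(q[:,2],[0,1,2,5]))
S=np.load('pics/s1.png.npy'); X=world('scene',S)
for v in range(150,225,5): print(v,X[v,355].round(0))
# lug pos
d=W[190:275,280:340].reshape(-1,3); t=d[(d[:,2]>33)&(d[:,2]<45)]; print(len(t),cv2.minEnclosingCircle(t[:,:2].astype(np.float32)),np.median(t[:,2]))
E
```

```text
(310, 370) [482. 118. 194.]
(310, 382) [481. 117. 197.]
(310, 395) [480. 115. 199.]
(310, 434) [381. -94.   0.]
(310, 450) [480. 115. 215.]
(240, 295) [447. 115. 119.]
(240, 300) [448. 115. 125.]
(238, 306) [448. 115. 131.]
(380, 293) [502.  89. 119.]
(380, 296) [501.  89. 120.]
(395, 293) [508.  88. 121.]
(130, 325) [444. 143. 189.]
(130, 370) [449. 139. 204.]
(40, 310) [415. 158. 187.]
(35, 330) [413. 154. 191.]
(590, 310) [559.  89. 186.]
(150, 400) [449. 131. 205.]
(480, 400) [515.  99. 205.]
[114.76155838 116.41345397 116.92425953 118.35336163]
150 [479.  87. 145.]
155 [487.  84. 145.]
160 [490.  83. 137.]
165 [490.  83. 126.]
170 [500.  78. 128.]
175 [501.  78. 117.]
180 [528.  64. 146.]
185 [537.  60. 147.]
190 [544.  56. 146.]
195 [551.  53. 144.]
200 [554.  53. 136.]
205 [547.  57. 112.]
210 [491.  89.   2.]
215 [500.  85.   2.]
220 [508.  81.  -0.]
1007 ((469.2500305175781, 94.85289001464844), 12.106168746948242) 36.10707569604484
```

Lug36 is upright at (469.2, 94.9). In free air the fingertips sit about 28 mm above the reported TCP, so there is a tool-length offset in z and I correct for it. I want the tips about 10 mm above the bench, which means a reported TCP z of about −19.

```bash
python3 -m creep '[[[-1.5,0.7,-30,0],[-1.5,0.7,-60,0],[-1.5,0.7,-80,0],[-1.5,0.7,-92,0],[-1.5,0.7,-92,0],[-1.5,0.7,-92,0]]]'
python3 -m creep '[[[0,0,-5,0],[0,0,-10,0],[0,0,-15,0],[0,0,-15,0],[0,0,-15,0]]]'
python3 -m creep '[[[0,0,0,0],[0,0,0,0],[0,0,0,0],[0,0,0,0],[0,0,0,0],[0,0,0,0]]]' 10
```

```text
time: 4.4
tcp_pos: [469.6, 94.8, -3.4]
ee_rot: [120.1, 89.8, 5.0]
force: [-0.1, 0.0, 0.9]
finger_gap: 49.5
time: 4.9
tcp_pos: [469.6, 94.7, -18.5]
ee_rot: [120.0, 89.8, 5.0]
force: [-0.4, 0.3, 0.6]
finger_gap: 50.0
time: 5.5
tcp_pos: [469.7, 94.7, -18.4]
ee_rot: [119.7, 89.8, 4.6]
force: [-0.3, 0.0, 1.1]
finger_gap: 22.9
```

Gripped: gap 23 mm on the 24 mm tube. I lift and carry it to disc1, turning the jaws across the row.

```bash
python3 -m creep '[[[0,0,20,0],[0,0,50,0],[20,-30,80,4],[40,-65,90,8],[60,-100,90,12],[80,-135,90,16],[100,-170,90,16],[115,-195,90,16]]]'
python3 - <<'E'
from h import *
snap('scene','s3.png');snap('wrist','w3.png')
E
```

```text
time: 6.3
tcp_pos: [585.4, -102.5, 71.4]
ee_rot: [115.6, 89.8, 16.5]
force: [1.0, -0.5, -0.0]
finger_gap: 23.4
```

View pics/w3.png

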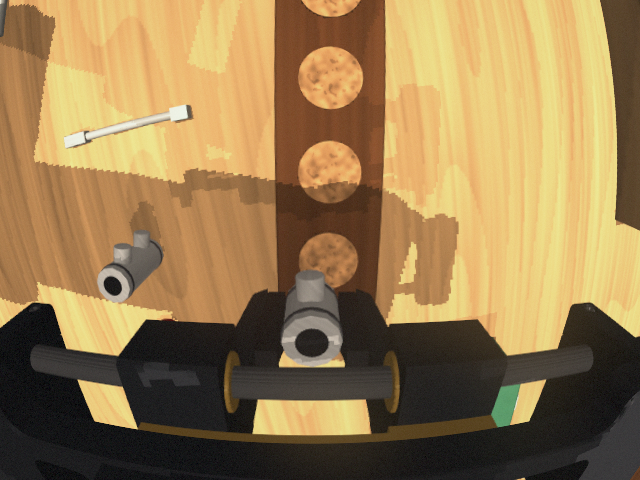

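Lug36 is held upright, top at (312,343), with disc1 below at (328,258). I settle and measure the lug's centre in the hand.

```bash
cat >> h.py <<'E'
def held(fn):
    from scipy.spatial.transform import Rotation as R
    s=env.sense(); c=cams.calibration('wrist'); p,d=snap('wrist',fn); W=wfish(d,c); t=np.array(s['tcp_pos'])
    M=R.from_euler('xyz',s['ee_rot'],degrees=True).as_matrix()
    hsv=cv2.cvtColor(p,cv2.COLOR_RGB2HSV)
    q=W.reshape(-1,3); h=hsv.reshape(-1,3)
    m=(np.hypot(*(q[:,:2]-t[:2]).T)<30)&(h[:,2]>85)&(h[:,1]<60)&(q[:,2]>t[2]+10)&(q[:,2]<t[2]+100)
    q=q[m]; zt=np.percentile(q[:,2],95); k=q[q[:,2]>zt-3]
    cc,r=cv2.minEnclosingCircle(k[:,:2].astype(np.float32))
    print('tcp',t.round(1),'jaw',np.degrees(np.arctan2(M[1,1],M[0,1])).round(1),'ztop',zt.round(1),len(k),'centre',np.round(cc,1),'r',round(r,1),'F',np.round(s['force'],1))
E
python3 -m creep '[[[10.6,-15,0,0],[10.6,-15,0,0],[10.6,-15,0,0]]]'; python3 -c "
from h import *
held('w4.png')"
```

```text
time: 6.7
tcp_pos: [595.7, -117.4, 70.9]
ee_rot: [119.5, 89.8, 20.3]
force: [-0.6, -0.5, 0.1]
finger_gap: 23.1
tcp [ 595.7 -117.4   70.9] jaw -9.2 ztop 125.9 1786 centre [ 595.6 -117.3] r 12.2 F [-0.6 -0.5  0.1]
```

```bash
python3 -m creep '[[[0.2,-0.1,-30,0],[0.2,-0.1,-55,0],[0.2,-0.1,-68,0],[0.2,-0.1,-72,0],[0.2,-0.1,-75,0],[0.2,-0.1,-76.5,0],[0.2,-0.1,-76.5,0],[0.2,-0.1,-76.5,0]]]'
```

```text
time: 7.55
tcp_pos: [596.2, -117.4, -4.9]
ee_rot: [108.7, 89.8, 9.4]
force: [0.3, 1.2, -0.2]
finger_gap: 23.2
```

```bash
python3 -m creep '[[[0,0,-0.8,0],[0,0,-0.8,0],[0,0,-0.8,0]]]'
python3 -m creep '[[[0,0,0,0],[0,0,0,0],[0,0,0,0],[0,0,0,0],[0,0,0,0],[0,0,0,0]]]' 50
python3 -m creep '[[[0,0,15,0],[0,0,45,0],[0,0,85,0],[0,0,120,0],[0,0,120,0],[0,0,120,0]]]'
python3 -c "
from h import *
snap('scene','s5.png');snap('wrist','w5.png')"
```

```text
time: 7.85
tcp_pos: [596.3, -117.4, -5.5]
ee_rot: [106.9, 89.8, 7.6]
force: [0.1, -0.9, -0.1]
finger_gap: 23.0
time: 8.45
tcp_pos: [596.2, -117.4, -5.5]
ee_rot: [107.6, 89.8, 8.4]
force: [0.3, -1.0, 0.0]
finger_gap: 49.9
time: 9.05
tcp_pos: [596.4, -117.4, 115.5]
ee_rot: [98.8, 89.7, -0.5]
force: [-0.9, -0.4, -0.8]
finger_gap: 49.6
```

View pics/w5.png

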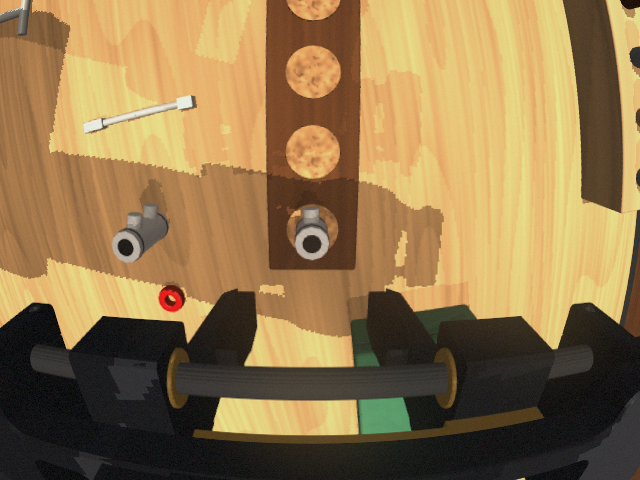

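Lug36 stands on disc1 at (312,240). Next is lug48 at (508.5, 241.3), jaw azimuth 28.

```bash
python3 -m creep '[[[-11,45,0,8],[-22,90,0,16],[-33,135,0,24],[-44,180,0,32],[-55,225,0,37],[-66,270,0,37],[-77,315,0,37],[-88,358.7,0,37]]]'
python3 -m creep '[[[0,0,0,0],[0,0,0,0]]]'; python3 -c "
from h import *
s=env.sense(); c=cams.calibration('wrist'); p,d=snap('wrist','w6.png'); W=wfish(d,c); print(s['tcp_pos'])
q=W.reshape(-1,3); k=q[(abs(q[:,2]-48)<3)&(np.hypot(q[:,0]-508.5,q[:,1]-241)<30)]; print(len(k),cv2.minEnclosingCircle(k[:,:2].astype(np.float32)))
k=q[(q[:,2]>8)&(q[:,2]<40)&(abs(np.hypot(q[:,0]-508.5,q[:,1]-241)-18)<3)]; v=k.mean(0)[:2]-[508.5,241]; print('boss',np.degrees(np.arctan2(v[1],v[0])),len(k))
"
```

```text
time: 9.95
tcp_pos: [506.3, 243.2, 112.4]
ee_rot: [-172.8, 89.9, 125.0]
force: [1.4, -0.2, 0.1]
finger_gap: 50.5
time: 10.15
tcp_pos: [505.4, 243.6, 111.2]
ee_rot: [-134.7, 89.8, 163.2]
force: [1.0, 0.4, 0.6]
finger_gap: 50.0
[505.4080698  243.57734296 111.21323861]
916 ((509.2796325683594, 240.85833740234375), 12.290928840637207)
boss 113.19159721839226 272
```

View pics/w6.png

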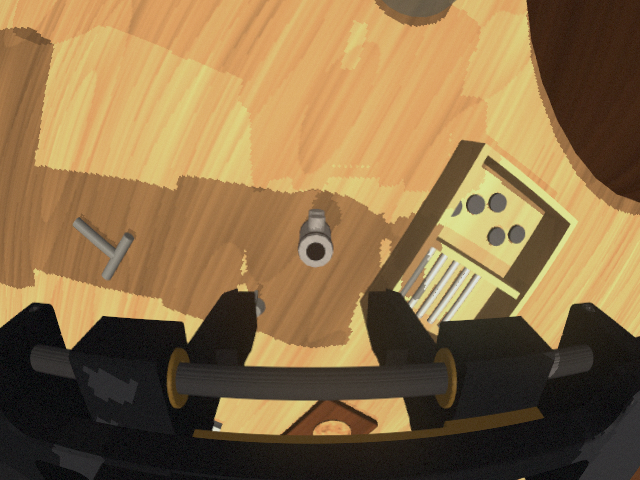

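```bash
python3 -m creep '[[[3.6,-2.7,-30,0],[3.6,-2.7,-55,0],[3.6,-2.7,-70,0],[3.6,-2.7,-75,0],[3.6,-2.7,-75,0]]]'
python3 -m creep '[[[0,0,-15,0],[0,0,-30,0],[0,0,-42,0],[0,0,-48,0],[0,0,-48,0],[0,0,-48,0]]]'
python3 -m creep '[[[0,0,0,0],[0,0,0,0],[0,0,0,0],[0,0,0,0],[0,0,0,0],[0,0,0,0]]]' 10
```

```text
time: 10.7
tcp_pos: [509.7, 238.9, 36.1]
ee_rot: [-128.5, 89.8, 169.2]
force: [-0.1, 0.9, 0.5]
finger_gap: 50.3
time: 11.3
tcp_pos: [510.1, 238.9, -11.4]
ee_rot: [-134.5, 89.8, 163.2]
force: [-0.3, 0.4, -0.6]
finger_gap: 50.2
time: 11.9
tcp_pos: [510.3, 238.9, -11.1]
ee_rot: [-138.1, 89.8, 159.6]
force: [0.2, -1.1, 1.9]
finger_gap: 23.3
```

```bash
python3 -m creep '[[[0,0,25,0],[0,0,60,0],[12,-40,90,-7],[26,-80,95,-14],[40,-120,95,-21],[54,-165,95,-28],[68,-210,95,-35],[82,-255,95,-37]]]'
python3 -m creep '[[[14,-42.5,0,0],[14,-42.5,0,0],[14,-42.5,0,0],[14,-42.5,0,0]]]'; python3 -c "
from h import *
held('w7.png')"
```

```text
time: 12.7
tcp_pos: [592.5, -17.9, 83.8]
ee_rot: [-135.7, 89.8, 124.7]
force: [1.2, 0.1, 0.1]
finger_gap: 22.7
time: 13.1
tcp_pos: [606.1, -59.3, 83.6]
ee_rot: [-131.1, 89.8, 129.4]
force: [-0.2, 0.4, -0.6]
finger_gap: 23.0
tcp [606.1 -59.3  83.6] jaw -9.5 ztop 143.3 1901 centre [606.8 -57.5] r 12.4 F [-0.2  0.4 -0.6]
```

View pics/w7.png

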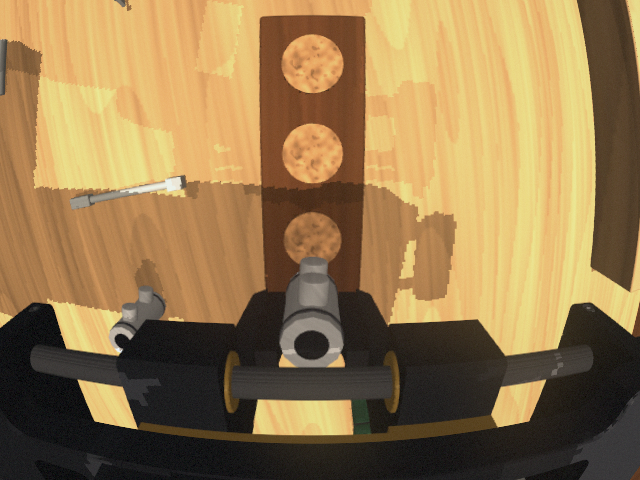

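```bash
python3 -m creep '[[[-1,-1,-30,0],[-1,-1,-55,0],[-1,-1,-70,0],[-1,-1,-76,0],[-1,-1,-80,0],[-1,-1,-82,0],[-1,-1,-82,0],[-1,-1,-82,0]]]'
```

```text
time: 13.95
tcp_pos: [605.5, -60.2, 2.4]
ee_rot: [-146.0, 89.8, 114.6]
force: [0.2, -0.1, 0.1]
finger_gap: 23.1
```

```bash
python3 -m creep '[[[0,0,-1.4,0],[0,0,-1.4,0],[0,0,-1.4,0]]]'
python3 -m creep '[[[0,0,0,0],[0,0,0,0],[0,0,0,0],[0,0,0,0],[0,0,0,0],[0,0,0,0]]]' 50
python3 -m creep '[[[0,0,15,0],[0,0,45,0],[0,0,85,0],[0,0,110,0],[0,0,110,0],[0,0,110,0]]]'
python3 -c "
from h import *
snap('wrist','w8.png')"
```

```text
time: 14.25
tcp_pos: [605.6, -60.3, 1.1]
ee_rot: [-149.4, 89.8, 111.2]
force: [-0.2, 0.1, -0.7]
finger_gap: 23.2
time: 14.85
tcp_pos: [605.6, -60.2, 1.1]
ee_rot: [-148.5, 89.8, 112.1]
force: [0.5, 0.1, 0.5]
finger_gap: 50.1
time: 15.45
tcp_pos: [605.5, -60.2, 111.7]
ee_rot: [-163.8, 89.9, 96.7]
force: [0.2, -0.4, 0.1]
finger_gap: 49.5
```

View pics/w8.png

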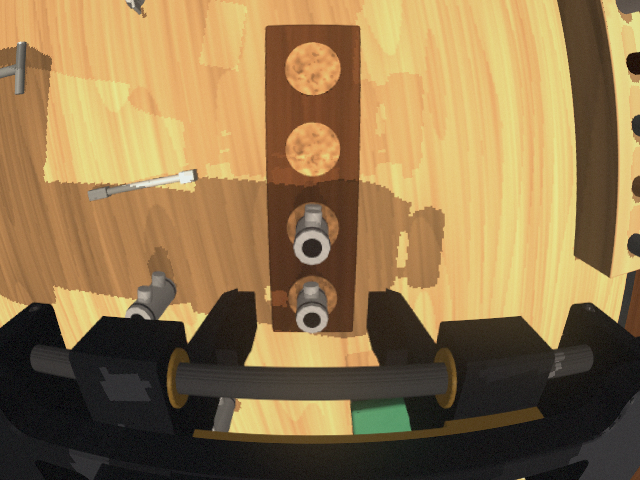

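Lugs 36 and 48 both stand on their discs, at (312,318) and (312,245). Next is lug60.

```bash
python3 -m creep '[[[-45,-11,0,-5],[-90,-22,0,-10],[-130,-32,0,-10],[-139.9,-34.2,0,-10],[-139.9,-34.2,-5,-10],[-139.9,-34.2,-5,-10]]]'; python3 -c "
from h import *
s=env.sense(); c=cams.calibration('wrist'); p,d=snap('wrist','w9.png'); W=wfish(d,c); print(s['tcp_pos'])
q=W.reshape(-1,3); k=q[(abs(q[:,2]-60)<3)&(np.hypot(q[:,0]-465.6,q[:,1]+94.4)<30)]; print(len(k),cv2.minEnclosingCircle(k[:,:2].astype(np.float32)))
"
```

```text
time: 16.1
tcp_pos: [465.8, -94.2, 104.8]
ee_rot: [-129.0, 89.7, 121.5]
force: [-0.2, 0.4, -1.0]
finger_gap: 50.1
[465.76040846 -94.1833714  104.78613874]
1053 ((466.11981201171875, -94.78022766113281), 11.981098175048828)
```

```bash
python3 -m creep '[[[0.3,-0.5,-25,0],[0.3,-0.5,-50,0],[0.3,-0.5,-75,0],[0.3,-0.5,-95,0],[0.3,-0.5,-107,0],[0.3,-0.5,-110,0],[0.3,-0.5,-110,0],[0.3,-0.5,-110,0]]]'
python3 -m creep '[[[0,0,0,0],[0,0,0,0],[0,0,0,0],[0,0,0,0],[0,0,0,0],[0,0,0,0]]]' 10
```

```text
time: 16.95
tcp_pos: [467.0, -94.8, -4.3]
ee_rot: [-145.4, 89.8, 105.2]
force: [-0.2, -0.0, 0.5]
finger_gap: 50.3
time: 17.55
tcp_pos: [467.1, -94.9, -4.1]
ee_rot: [-149.5, 89.8, 101.1]
force: [-1.2, -0.1, 2.8]
finger_gap: 23.3
```

```bash
python3 -m creep '[[[0,0,25,0],[0,0,60,0],[20,15,95,3],[55,36,100,6],[95,60,100,10],[130,85,100,10],[148.5,95.7,100,10],[148.5,95.7,100,10]]]'
python3 -m creep '[[[0,0,0,0],[0,0,0,0]]]'; python3 -c "
from h import *
held('w10.png')"
```

```text
time: 18.35
tcp_pos: [616.8, 2.4, 95.0]
ee_rot: [-149.5, 89.8, 111.2]
force: [-0.3, 0.7, -1.3]
finger_gap: 23.5
time: 18.55
tcp_pos: [616.1, 2.0, 94.8]
ee_rot: [-136.9, 89.8, 123.8]
force: [-0.4, -0.4, -0.5]
finger_gap: 22.9
tcp [616.1   2.   94.8] jaw -9.3 ztop 159.5 1472 centre [616.8   2.2] r 11.7 F [-0.4 -0.4 -0.5]
```

View pics/w10.png

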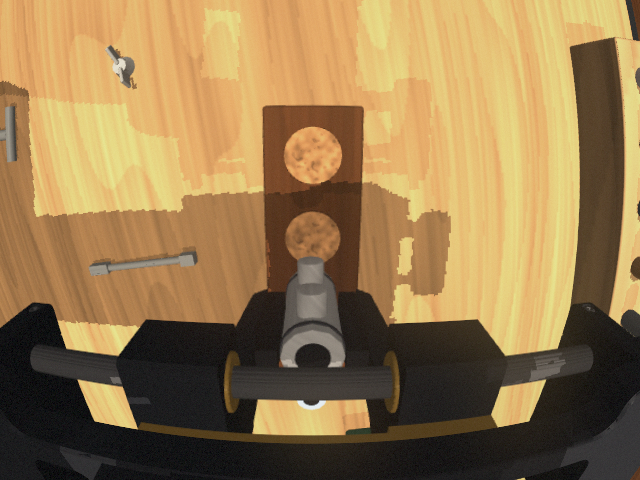

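```bash
python3 -m creep '[[[-0.8,-1.4,-30,0],[-0.8,-1.4,-55,0],[-0.8,-1.4,-72,0],[-0.8,-1.4,-80,0],[-0.8,-1.4,-84,0],[-0.8,-1.4,-86,0],[-0.8,-1.4,-86,0],[-0.8,-1.4,-86,0]]]'
```

```text
time: 19.4
tcp_pos: [615.7, 0.4, 9.7]
ee_rot: [-158.9, 89.8, 101.7]
force: [-0.1, -0.1, -1.0]
finger_gap: 22.9
```

```bash
python3 -m creep '[[[0,0.3,-1.5,0],[0,0.3,-1.5,0],[0,0.3,-1.5,0]]]'
python3 -m creep '[[[0,0,0,0],[0,0,0,0],[0,0,0,0],[0,0,0,0],[0,0,0,0],[0,0,0,0]]]' 50
python3 -m creep '[[[0,0,15,0],[0,0,45,0],[0,0,80,0],[0,0,110,0],[0,0,115,0],[0,0,115,0]]]'
python3 -c "
from h import *
snap('wrist','w11.png')"
```

```text
time: 19.7
tcp_pos: [615.8, 0.7, 8.4]
ee_rot: [-161.5, 89.8, 99.2]
force: [-0.3, -0.3, -1.0]
finger_gap: 23.2
time: 20.3
tcp_pos: [615.8, 0.7, 8.4]
ee_rot: [-162.4, 89.8, 98.3]
force: [-0.1, -0.7, -0.9]
finger_gap: 49.7
time: 20.9
tcp_pos: [616.1, 0.7, 124.5]
ee_rot: [156.0, 89.8, 56.7]
force: [-0.3, -0.8, -0.6]
finger_gap: 50.1
```

View pics/w11.png

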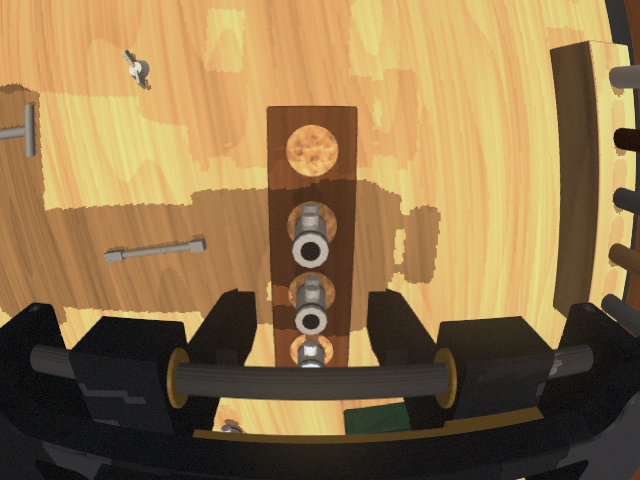

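Three are standing in a row on discs 1–3, with only the disc at (312,150) empty. Last is lug72.

```bash
python3 -m creep '[[[-25,-43,0,5],[-50,-86,0,5],[-75,-129,0,5],[-98,-172,0,5],[-120,-210,0,5],[-130,-228,0,5],[-130,-228,0,5],[-130,-228,0,5]]]'; python3 -c "
from h import *
s=env.sense(); c=cams.calibration('wrist'); p,d=snap('wrist','w12.png'); W=wfish(d,c); print(s['tcp_pos'])
q=W.reshape(-1,3); k=q[(abs(q[:,2]-72)<3)&(np.hypot(q[:,0]-486,q[:,1]+227)<30)]; print(len(k),cv2.minEnclosingCircle(k[:,:2].astype(np.float32)))
"
```

```text
time: 21.75
tcp_pos: [485.2, -226.6, 122.0]
ee_rot: [-143.5, 89.7, 122.1]
force: [0.3, -0.6, -0.3]
finger_gap: 49.8
[ 485.18465294 -226.63373626  122.04927789]
1012 ((486.114501953125, -227.82211303710938), 12.051959037780762)
```

```bash
python3 -m creep '[[[0.8,-1.1,-30,0],[0.8,-1.1,-60,0],[0.8,-1.1,-85,0],[0.8,-1.1,-105,0],[0.8,-1.1,-115,0],[0.8,-1.1,-118,0],[0.8,-1.1,-118,0],[0.8,-1.1,-118,0]]]'
python3 -m creep '[[[0,0,0,0],[0,0,0,0],[0,0,0,0],[0,0,0,0],[0,0,0,0],[0,0,0,0]]]' 10
```

```text
time: 22.6
tcp_pos: [486.9, -227.4, 5.1]
ee_rot: [-155.8, 89.8, 110.0]
force: [-0.1, 0.4, 0.2]
finger_gap: 50.1
time: 23.2
tcp_pos: [487.0, -227.5, 5.3]
ee_rot: [-157.6, 89.8, 108.1]
force: [-1.5, -0.2, 3.4]
finger_gap: 22.7
```

```bash
python3 -m creep '[[[0,0,30,0],[0,0,70,0],[0,5,110,0],[10,40,115,-3],[28,80,115,-5],[46,120,115,-5],[64,160,115,-5],[82,200,115,-5]]]'
python3 -m creep '[[[18,40,0,0],[38,70,0,0],[57,88,0,0],[57,88,0,0],[57,88,0,0],[57,88,0,0]]]'; python3 -c "
from h import *
held('w13.png')"
```

```text
time: 24.0
tcp_pos: [569.3, -25.7, 120.2]
ee_rot: [-152.4, 89.8, 108.3]
force: [0.3, -0.8, -0.3]
finger_gap: 23.1
time: 24.6
tcp_pos: [625.8, 61.5, 120.0]
ee_rot: [-139.5, 89.8, 121.2]
force: [0.3, -0.2, -1.3]
finger_gap: 23.2
tcp [625.8  61.5 120. ] jaw -9.3 ztop 187.1 1362 centre [626.3  61.8] r 11.8 F [ 0.3 -0.2 -1.3]
```

View pics/w13.png

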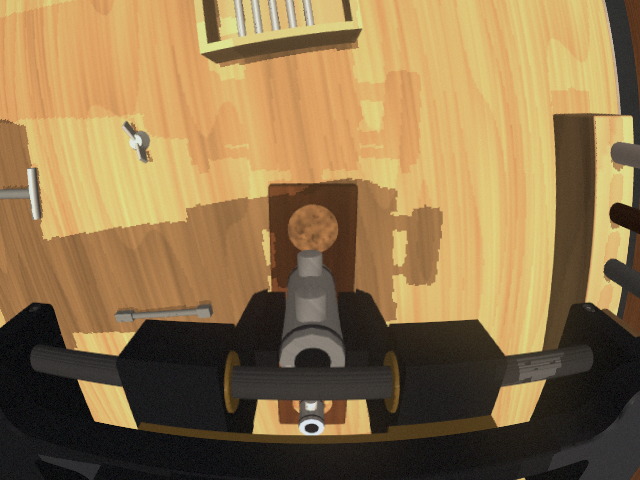

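```bash
python3 -m creep '[[[-0.7,-1.5,-30,0],[-0.7,-1.5,-60,0],[-0.7,-1.5,-85,0],[-0.7,-1.5,-96,0],[-0.7,-1.5,-100,0],[-0.7,-1.5,-101.5,0],[-0.7,-1.5,-101.5,0],[-0.7,-1.5,-101.5,0]]]'
```

```text
time: 25.45
tcp_pos: [625.7, 59.8, 19.7]
ee_rot: [-174.8, 89.8, 85.9]
force: [0.2, -0.1, -1.3]
finger_gap: 22.8
```

```bash
python3 -m creep '[[[0,0.2,-2,0],[0,0.2,-2,0],[0,0.2,-2,0]]]'
python3 -m creep '[[[0,0,0,0],[0,0,0,0],[0,0,0,0],[0,0,0,0],[0,0,0,0],[0,0,0,0]]]' 50
python3 -m creep '[[[0,0,15,0],[0,0,45,0],[0,0,80,0],[0,0,120,0],[0,0,150,0],[-20,0,150,0],[-60,0,150,0],[-100,0,150,0]]]'
python3 -m creep '[[[-50,-10,0,0],[-90,-20,0,0],[-130,-30,0,0],[-170,-40,0,0],[-200,-50,0,0],[-220,-50,0,0],[-220,-50,0,0]]]'
python3 - <<'E'
from h import *
D=[(596,-117.5),(605.7,-58.5),(615.6,.8),(625.4,60)]
for n in ('top','scene'):
    p,d=snap(n,n+'14.png'); W=world(n,d).reshape(-1,3)
    for c,h in zip(D,(48,60,72,84)):
        k=W[(abs(W[:,2]-h-(0 if n=='top' else 1.2))<4)&(np.hypot(*(W[:,:2]-c).T)<26)]; q,r=cv2.minEnclosingCircle(k[:,:2].astype(np.float32)); print(n,c,len(k),np.round(q,1),round(r,1),np.round(np.percentile(k[:,2],[50,98]),1))
s=env.sense();print(s['tcp_pos'],s['time'])
E
```

```text
time: 25.75
tcp_pos: [625.8, 60.1, 17.9]
ee_rot: [179.6, 89.8, 80.3]
force: [-0.7, 0.5, -1.7]
finger_gap: 23.1
time: 26.35
tcp_pos: [625.8, 60.0, 17.9]
ee_rot: [179.3, 89.8, 80.0]
force: [-0.6, 0.0, -0.3]
finger_gap: 49.7
time: 27.15
tcp_pos: [524.5, 60.0, 168.8]
ee_rot: [157.1, 89.8, 57.8]
force: [-0.6, -0.2, 0.4]
finger_gap: 50.3
time: 27.85
tcp_pos: [303.4, 10.0, 169.7]
ee_rot: [125.8, 89.8, 26.4]
force: [0.6, 0.1, 0.3]
finger_gap: 50.1
top (596, -117.5) 178 [ 595. -117.] 12.2 [47.8 50.1]
top (605.7, -58.5) 177 [604.9 -57.7] 12.2 [59.8 62.2]
top (615.6, 0.8) 182 [614.5   0.8] 12.0 [71.6 74.8]
top (625.4, 60) 188 [624.3  60. ] 12.1 [83.6 86.4]
scene (596, -117.5) 207 [ 595.9 -117.3] 12.1 [49.4 51.7]
scene (605.7, -58.5) 205 [605.5 -58.2] 12.2 [61.4 63.4]
scene (615.6, 0.8) 201 [6.15e+02 4.00e-01] 12.3 [73.2 75.4]
scene (625.4, 60) 204 [624.3  59.1] 12.2 [85.2 87.8]
[305.31781051   9.82998621 169.6585699 ] 27.95
```

View pics/scene14.png

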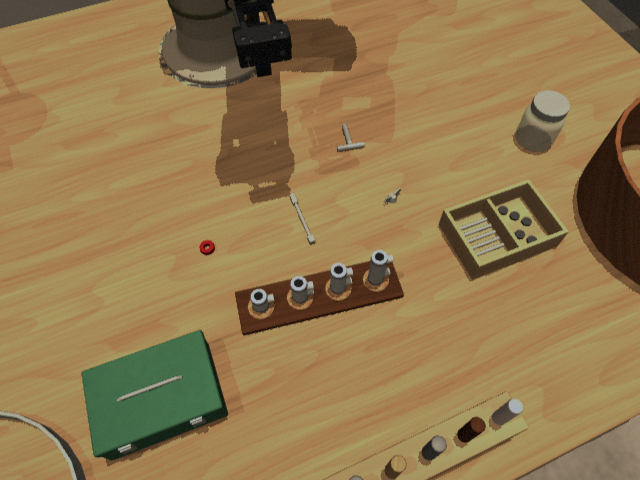

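View pics/top14.png

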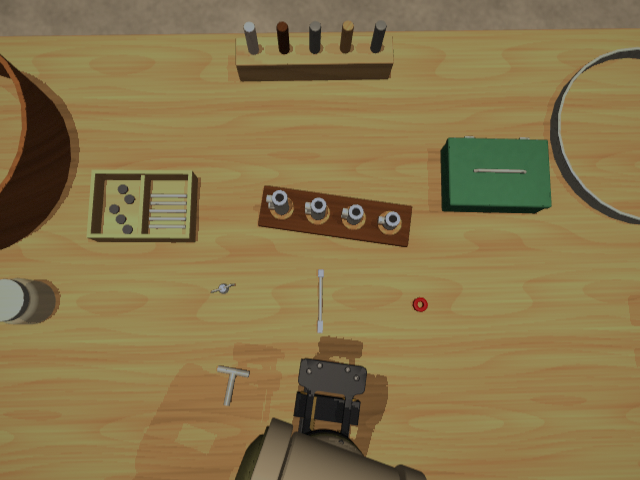

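Both views show the four lugs upright on their discs and within about 1 mm of centre. They rise from the green-box end, at scene pixels (260,300), (300,290), (340,278) and (378,268). The arm is clear of everything, so I hand in.

```bash
python3 -c "
from cell import env
print(env.sign_off())"
```

```text
the job is handed in; nothing more can be done
None
```

All four lugs stand upright on the cork discs in height order: 36 mm on disc1 beside the green box, then 48, 60 and 72 mm on disc4 at the far end. I handed in at about 28 s, with the arm retracted and touching nothing.

- **First grasp failed:** my first attempt on lug36 closed on top of the tube, pressing with about 14 N. The fingertips turned out to sit about 28 mm above the reported tool point. The lug stayed upright, and I allowed for the offset from then on.
- **Last checks:** the top and scene cameras both show every lug within about 1.4 mm of its disc centre. The lug tops are at about 48, 60, 72 and 84 mm, as expected. The two cameras disagree by about 1 mm, which is within their calibration.

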